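# Wedge a board into the bench jig

## Task

Push the board sideways under the jig's overhanging retaining block until its back edge is fully home and square against the fence. Then lay the loose wooden wedge flat on the board and slide it, thin end first, in between board and overhang until it is snugly tight, so that it stays jammed when you let go, but do not force anything. Leave the other things on the bench alone.

Things in the scene. Friction and masses are not known exactly. Their poses are not given: they have to be found in the camera images.
- jig: Fixed plywood bed on the bench, 240 (x) x 300 (y) x 18 mm. Origin on the bench; bed top is 18 mm above it; bed spans x -120 to 120, y -160 to 140 mm. On it a hardwood retaining block, 100 mm wide (x -50 to 50), top about 80 mm above the bench: a back fence with its face at y = +100, and an overhang from it towards -y, ending in the mouth at y = +40.
- mouth (a point): Point on the bed's top, below the middle of the overhang's front edge (jig x = 0, y = +40 mm). That edge is 32 to 36 mm above the bed: it was set by hand and is not known better, leaving 12 to 16 mm over a board in the jig. Inwards (+y) the underside falls 1:8, parallel to the wedge's top, so the wedge gets tight with its thin end anywhere 25 to 55 mm past the mouth.
- fence (a point): Point on the bed's top at the middle of the fence's face (jig x = 0, y = +100 mm); the pocket under the overhang is thus 60 mm deep, open at both x ends. The fence is rigid.
- board_mid (a point): Loose softwood board, 150 (x) x 170 (y) x 20 mm, about 0.3 kg, lying on the bed, its back (+y) edge under the overhang but 30 to 60 mm short of the fence and a little askew. Point at its centre, half-way up. Fully home it is 85 mm before the fence (y = +15 mm in the jig's frame), axes parallel to the jig's. It slides with 1 to 3 N.
- wedge_mid (a point): Loose dark wooden wedge on the bench, 36 (x) x 110 (y) mm, about 0.06 kg, flat underside, top sloping 1:8: 9 mm high at its thin end (+y), 23 mm at its thick end (-y). Point at mid length and width, 8 mm above the underside. Grip it across x, on the thick half. It tightens gradually, 8 mm of travel per 1 mm of squeeze: a push of 12 to 20 N makes it snug; a squeeze above 40 N is forcing it.
- glue: Bystander: closed white glue bottle, diameter 60 mm, 150 mm tall, standing; origin at the centre of its underside.
- offcut: Bystander: flat pointed softwood offcut, about 45 x 150 x 16 mm; origin at the underside.
- square: Bystander: try square, dark wooden stock 22 x 110 x 16 mm with a thin steel blade 140 mm long; origin at the underside of the stock.
Mind the look-alikes: they are no part of the job. Of the things shaped like the part that bears wedge_mid, the dark wooden one is meant.

How it is judged (in metres and radians):
On the way, in this order (a step that is already met when the one before it is completed fails the run):
1. the board is home against the fence and square to the jig, before the wedge goes in (y of board_mid in the frame of jig above 0.0125 m and angle between the y axis of board_mid and the y axis of jig, either way round below 0.03 rad and y of wedge_mid in the frame of jig below -0.015 m), for 0.2 s.
2. the wedge lies flat on the board with its thin end under the overhang (y of wedge_mid in the frame of jig above -0.005 m and z of wedge_mid in the frame of jig between 0.043 and 0.05 m), for 0.1 s.
At the end, for the whole second after the job is handed in: The board is within 2.5 mm of the fence and within 0.03 rad of square; the wedge lies flat on it, its thin end at least 19 mm under the overhang, within 40 mm of the jig's middle and within 0.2 rad of its y axis, at rest and jammed: it presses on the board with more than 4 N with the robot away (y of board_mid in the frame of jig above 0.0125 m and angle between the y axis of board_mid and the y axis of jig, either way round below 0.03 rad and z of board_mid in the frame of jig below 0.031 m and y of wedge_mid in the frame of jig above 0.004 m and x of wedge_mid in the frame of jig between -0.04 and 0.04 m and z of wedge_mid in the frame of jig between 0.043 and 0.05 m and angle between the y axis of wedge_mid and the y axis of jig, either way round below 0.2 rad and angle between wedge_mid's own z axis and vertical below 0.06 rad and contact force between wedge and board above 4 N and linear speed of wedge below 0.01 m/s); the robot touches nothing.
It fails at once if the wedge is forced: it presses on the board with more than 40 N (contact force between wedge and board above 40 N).
It fails at once if the board is shoved or pressed with more than 40 N by the fingers (contact force between the fingers and board above 40 N).
It fails at once if a bystander is disturbed (moved more than 20 mm) (distance of any of glue, offcut, square from where it was at the start of the episode above 0.02 m).
It also fails if it takes over 59 s, if anything falls off the work surface, if the arm or the gripper's body presses on something with over 40 N, if the wrist force passes 120 N, or if a joint passes its speed limit or range.

## Robot

A 6-joint arm with a two-finger parallel gripper is mounted at the origin on the work surface. World frame = base frame: x ahead of the robot, y to its left, z up, the work surface at z = 0. Lengths are in mm, angles in rad, forces in N, time in s.
With the tool pointing down it reaches from about 350 to 875 mm from the base axis. Payload 4.2 kg.
Tool frame: the origin (TCP) lies midway between the tips of the shut fingers; the grasp point (between the pads) lies 19 mm behind it; z points along the fingers, y is the direction in which the jaws open and shut (so a half turn about z gives the same grasp; the last joint's range is limited). The gripper opens to 85 mm and grips with 20 to 120 N. Pads are 22 mm wide; open, the fingers measure 114 mm over their backs; the gripper's body (76 mm by 85 mm) begins 54 mm behind the grasp point. The pads swing forward as they close: fully open they stand 13 mm farther back than shut.
Start: joints at [-0.863, 0.385, 0.008, 0, -1.194, -0.259], TCP at [271.19, -563.077, 231.312] pointing down, gripper open.
Joint ranges: [-3.14, 3.14], [-1.21, 2.06], [-1.07, 1.41], [-3.16, 2.05], [-2.99, -0.16], [-3.1, 3.1]. Speed limits (rad/s): [2.79, 2.79, 3.14, 3.14, 3.14, 3.14].

## Interface

Orientations are given as a unit quaternion [x, y, z, w].
In Python, from bench import readout, optics, workorder, nets gives the robot as it stands. The module is installed in compiled form; this text tells all that it offers.
- The arm moves only by the tool move_arm, never from a script. Its argument "steps" is a list of rows, each a list of 7 numbers: the opening, from -1 (shut) to 1 (fully open), so that 0 is half open, then the shift along the world's x, y, z in mm, then the turn, a rotation vector about the world's x, y, z in rad. In form: [[gripper, tx, ty, tz, wx, wy, wz], ...]. A call has 1 to 5 rows; each row is the pose to reach, as a shift and turn from the pose commanded when the call began; what a row does not reach only later rows make up. A row lasts 1/12 s, in which the tool goes at most 41.7 mm and 7.16 degrees, less where a joint would pass 70% of its speed; a pose out of reach is approached as far as the arm can. A call with a gripper value outside its range is refused whole. The fingers move at their own pace and stop on an object; the grip force is fixed at half the most. Time passes only in rows, so rows that repeat a pose let the fingers close. It gives the time, the measured TCP pose, the force and the opening at its end, in the units of the state.
- readout.read_state(): the state, without advancing time (a new reading comes with each control period).
- optics.get_image(name): name is "scene" or "top" or "wrist"; returns a dict with "frame" (420x560x3 uint8, blue, green, red), "fx", "fy", "cx", "cy" (pixels), "rvec" (rotation vector, rad) and "tvec" (3), from world to camera coordinates, as OpenCV has them. Camera axes: x right, y down, z forward; pixel columns grow to the right and rows downward; lengths in mm; the calibration is good to about 2 mm. A picture is of the moment at which its call begins. There is no depth.
- workorder.job_done(): hands the job in, once; it reports no verdict.
Trained networks look in a picture, given as the dict that the camera call returned (one of the last four; its "shot" number tells which), for a name from the list of things; names that differ only in an ending like _2 or _b are one class to them, and where a whole thing is asked for, a point or a joint stands for the part that bears it (a point fixed in the world has none). Each returns a list of dicts, best first, with "conf" (0 to 1); they miss things now and then, are a little off and sometimes report something else, mostly with a low value. They report only what shows in the picture. A call takes as long as a camera call. They do not tell look-alikes from the thing itself.
- nets.silhouettes(name, picture): "region" (420x560 bool, what is visible of it) and "extent" ([left, top, right, bottom] in pixels, round what is visible of it).
- nets.tip_of(name, picture): "uv" ([column, row] in pixels: a listed point, or the origin of a listed thing).
The state is a dict: "clock": time; "joints": joint angles; "joint_vel": joint speeds; "joint_efforts": joint torques, N m; "position": TCP position; "ee_rot": TCP orientation; "contact_force": force on the tool from outside, world axes, zero at the start; "wrist_torque": the same for the moment, N m; "gripper_width": finger opening in mm.
Only numpy, scipy, OpenCV 4.12 (cv2) and the standard library are available. Lean on these libraries where they do the work, as an engineer would, in place of code of your own. Each camera call takes 0.05 s, during which the arm holds its last target.

## Working session

There is one attempt and no reset: what is moved stays moved. The work goes in short steps, Python scripts to look and compute and a tool call to move; the robot and the scene stay as the last step left them, time stands still between calls to the robot, and variables do not carry over. Pictures are saved under pics/ and viewed, and the job is handed in when it is done.

Besides the shell and the picture viewer there is one more tool, called after ">>>" as name([rows], argument=value, ...), one row to a line, values as JSON. move_arm: Moves the arm, as the interface text tells. Its arguments: {"type":"object","properties":{"steps":{"type":"array","items":{"type":"array","items":{"type":"number"}}}},"required":["steps"]}

```bash
mkdir -p pics
cat > h.py <<'E'
import numpy as np, cv2
from bench import readout, optics, workorder, nets
def cam(p):
    R,_=cv2.Rodrigues(np.array(p["rvec"],float)); t=np.array(p["tvec"],float).reshape(3)
    return R,t
def ray(p,uv,z):
    R,t=cam(p); d=R.T@np.array([(uv[0]-p["cx"])/p["fx"],(uv[1]-p["cy"])/p["fy"],1.]); c=-R.T@t
    return c+d*(z-c[2])/d[2]
def proj(p,X):
    R,t=cam(p); q=R@np.array(X,float)+t
    return np.array([p["fx"]*q[0]/q[2]+p["cx"],p["fy"]*q[1]/q[2]+p["cy"]])
E
python3 - <<'E'
from h import *
s=readout.read_state(); print(s)
for n in ["scene","top","wrist"]:
    p=optics.get_image(n); cv2.imwrite(f"pics/{n}0.png",p["frame"])
    R,t=cam(p); print(n,p["shot"],(-R.T@t).round(),R[2].round(2))
    for th in ["jig","board_mid","wedge_mid","mouth","fence","glue","offcut","square"]:
        print(th,[(np.round(d["uv"]),round(d["conf"],2)) for d in nets.tip_of(th,p)][:4],
          [(d["extent"],round(d["conf"],2)) for d in nets.silhouettes(th,p)][:3] if th in("wedge_mid","board_mid") else "")
print(readout.read_state()["clock"])
E
```

```text
{'clock': 0.0, 'joints': array([-8.63399700e-01,  3.85570692e-01,  6.59785080e-03, -4.85432362e-04,
       -1.19401840e+00, -2.58607325e-01]), 'joint_vel': array([ 0.0005373 ,  0.00055675,  0.00083132, -0.00011618, -0.000558  ,
       -0.00035529]), 'joint_efforts': array([ 1.19201020e-03, -3.92286086e+01,  1.88406676e+01,  4.18643698e+00,
       -4.63395481e-03,  2.33286158e-05]), 'position': array([ 270.92579793, -562.56115913,  230.20413239]), 'ee_rot': array([-2.22428786e-01,  9.74948296e-01,  1.07668610e-03, -3.09916171e-04]), 'contact_force': array([-0.18278573,  0.50478362,  0.06313946]), 'wrist_torque': array([-0.0431204 , -0.03569385, -0.02215636]), 'gripper_width': 85.30100392413122}
scene 1 [1174. -637. 1199.] [-0.43  0.42 -0.8 ]
jig [(array([333., 181.]), 0.58), (array([255., 316.]), 0.31)] 
board_mid [(array([300., 206.]), 0.57)] [([263.4, 173.9, 336.2, 242.1], 0.85), ([244.8, 155.0, 368.6, 261.6], 0.71)]
wedge_mid [(array([167., 235.]), 0.97), (array([211., 261.]), 0.59)] [([146.0, 219.8, 186.4, 251.4], 0.9), ([191.1, 254.7, 226.9, 267.8], 0.89)]
mouth [(array([318., 193.]), 0.91)] 
fence [(array([331., 180.]), 0.59)] 
glue [(array([369., 124.]), 0.77)] 
offcut [(array([256., 315.]), 0.77)] 
square [(array([149., 319.]), 0.62)] 
top 2 [ 255.  -22. 1680.] [ 0.18 -0.01 -0.98]
jig [] 
board_mid [(array([266., 202.]), 0.59)] [([237.0, 175.5, 298.2, 235.5], 0.94)]
wedge_mid [(array([373., 263.]), 0.89)] [([341.0, 202.3, 376.7, 234.8], 0.84)]
mouth [(array([358., 215.]), 0.69)] 
fence [] 
glue [(array([131., 230.]), 0.8)] 
offcut [] 
square [(array([424., 212.]), 0.78)] 
wrist 3 [ 199. -598.  375.] [ 0.28  0.14 -0.95]
jig [] 
board_mid [] [([358.8, 376.1, 378.7, 389.8], 0.57)]
wedge_mid [] [([417.3, 285.2, 449.7, 323.4], 0.79), ([358.3, 373.7, 375.0, 395.0], 0.69)]
mouth [] 
fence [] 
glue [] 
offcut [] 
square [(array([248., 362.]), 0.84)] 
1.65
```

View pics/scene0.png

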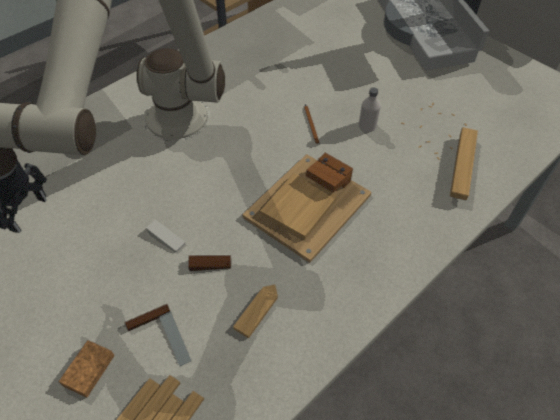

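View pics/top0.png

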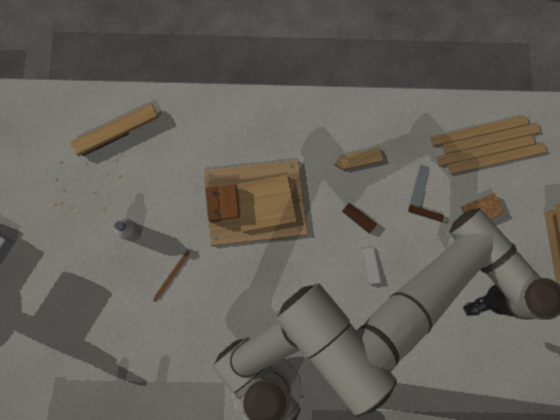

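View pics/wrist0.png

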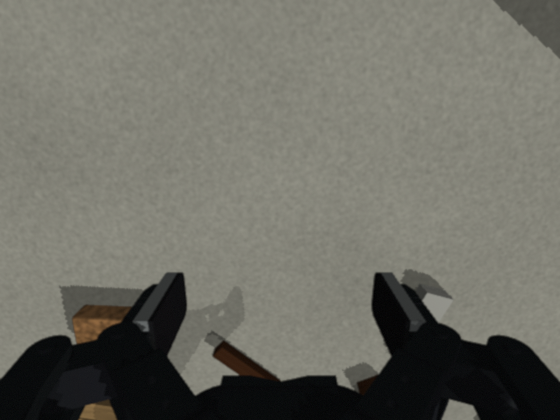

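Run:
```python
from h import *
import pickle
d={}
for n in ["scene","top"]:
    p=optics.get_image(n); d[n]=p
    print(n,p["fx"],p["cx"],p["cy"])
pickle.dump(d,open("cal.pkl","wb"))
s=d["scene"]["frame"];t=d["top"]["frame"]
def crop(f,x0,y0,x1,y1,k,name): cv2.imwrite(f"pics/{name}.png",cv2.resize(cv2.convertScaleAbs(f[y0:y1,x0:x1],alpha=1.4),None,fx=k,fy=k,interpolation=cv2.INTER_CUBIC))
crop(s,240,145,380,265,5,"jigs"); crop(t,195,150,315,255,5,"jigt")
crop(s,140,215,240,275,6,"ws"); crop(t,330,190,460,290,6,"wt")
```

```text
scene 522.4129555769288 285.85423782700434 213.73468157684238
top 542.0409820937306 285.4586827555254 202.4045967718454
```

View pics/jigs.png

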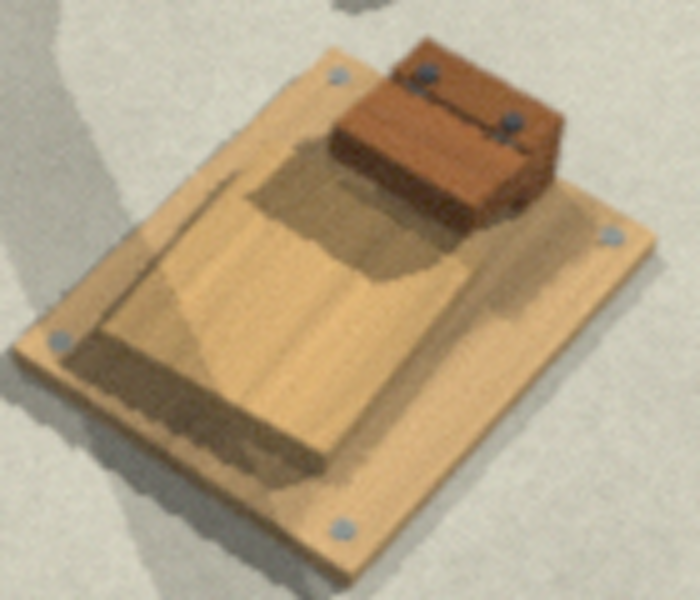

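View pics/jigt.png

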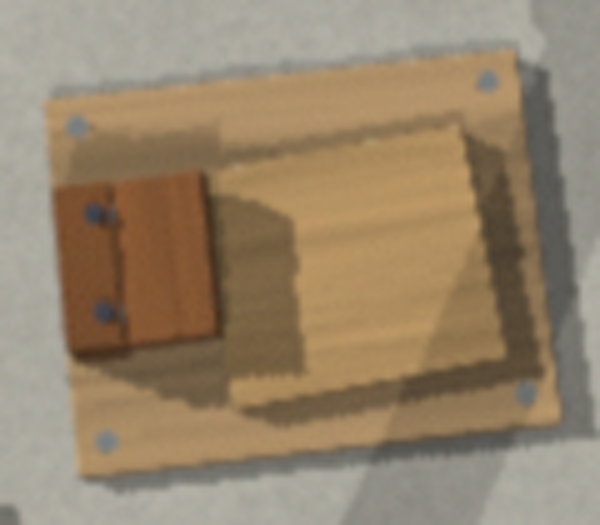

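View pics/ws.png

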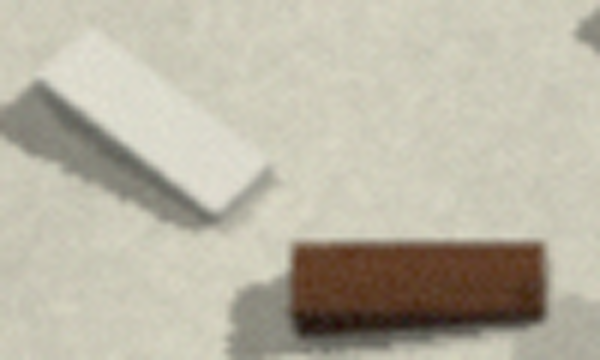

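View pics/wt.png

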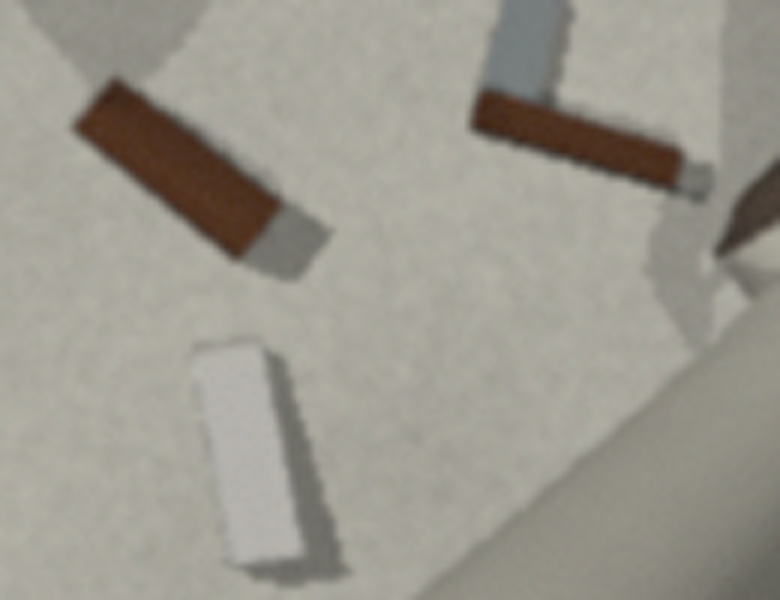

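```bash
cat > fit.py <<'E'
from h import *
import pickle
from scipy.optimize import least_squares
d=pickle.load(open("cal.pkl","rb"))
def fit(obs,x0,dz=0):
    # obs: (cam, local xyz, pixel)
    def f(q):
        c,s=np.cos(q[2]),np.sin(q[2]); r=[]
        for cm,L,uv in obs:
            r.append(proj(d[cm],[q[0]+c*L[0]-s*L[1],q[1]+s*L[0]+c*L[1],L[2]])-uv)
        return np.concatenate(r)
    o=least_squares(f,x0,loss="soft_l1",x_scale=[10,10,.1]); return o.x,f(o.x).reshape(-1,2).round(1)
E
cat > a.py <<'E'
from fit import *
def T(u,v):return np.array([195+u/5,150+v/5])
def S(u,v):return np.array([240+u/5,145+v/5])
j,r=fit([("top",(120,140,18),T(48,100)),("top",(120,-160,18),T(515,50)),("top",(-120,-160,18),T(560,420)),("top",(-120,140,18),T(82,475)),
("scene",(120,140,18),S(655,238)),("scene",(120,-160,18),S(347,577)),("scene",(-120,-160,18),S(15,347)),("scene",(-120,140,18),S(335,47))],[560,50,0.1]); print("jig",j,r.tolist())
b,r=fit([("top",(75,-85,38),T(460,127)),("top",(-75,-85,38),T(507,355)),("scene",(75,-85,38),S(325,453)),("scene",(-75,-85,38),S(103,330))],[560,20,0.1]);print("board",b,r.tolist())
T=lambda u,v:np.array([330+u/6,190+v/6]);S=lambda u,v:np.array([140+u/6,215+v/6])
w,r=fit([("top",(18,55,9),T(113,78)),("top",(18,-55,23),T(282,207)),("top",(-18,-55,23),T(240,258)),("top",(-18,55,9),T(73,127)),
("scene",(18,55,9),S(546,308)),("scene",(-18,55,9),S(546,243)),("scene",(-18,-55,23),S(292,242)),("scene",(18,-55,23),S(295,315))],[500,-250,-.6]);print("wedge",w,r.tolist())
c,s=np.cos(j[2]),np.sin(j[2]); R=np.array([[c,s],[-s,c]])
print("board in jig",R@(b[:2]-j[:2]),b[2]-j[2]); print("wedge in jig",R@(w[:2]-j[:2]),w[2]-j[2])
for n,L in dict(home=(0,15),mouth=(0,40),wend=(0,-15)).items(): print(n,j[:2]+R.T@np.array(L))
E
python3 a.py
```

```text
jig [5.58417499e+02 5.94695566e+01 1.31137499e-01] [[-0.4, -1.0], [0.9, -1.0], [1.0, -0.1], [-0.4, -0.3], [0.8, -0.9], [0.0, -0.3], [-1.5, -0.4], [-0.6, -0.9]]
board [5.52757800e+02 2.09059618e+01 2.11694084e-01] [[0.0, -1.4], [0.0, -0.1], [0.1, -0.1], [-0.8, -0.8]]
wedge [ 517.14347477 -274.85163191   -0.67281652] [[0.1, -1.2], [0.3, -1.1], [0.2, -0.7], [-0.3, -0.6], [-0.1, -0.2], [-0.4, -0.9], [-0.2, -0.6], [-1.0, -1.1]]
board in jig [-10.65375443 -37.49240659] 0.08055658512532646
wedge in jig [ -84.63613005 -326.05356556] -0.8039540157655491
home [556.45606919  74.3407635 ]
mouth [553.18702022  99.12610834]
wend [560.37892796  44.59834969]
```

>>> move_arm([
  [1,303,475,-80,0,0,1.254],
  [1,303,475,-80,0,0,1.254],
  [1,303,475,-80,0,0,1.254],
  [1,303,475,-80,0,0,1.254],
  [1,303,475,-80,0,0,1.254],
])

```text
clock: 2.17
position: [382.7, -387.6, 202.0]
ee_rot: [-0.514, 0.858, -0.0, 0.0]
contact_force: [1.0, 0.4, 0.6]
gripper_width: 85.4
```

>>> move_arm([
  [1,192,301,-80,0,0,0.622],
  [1,192,301,-80,0,0,0.622],
  [1,192,301,-80,0,0,0.622],
  [1,192,301,-80,0,0,0.622],
  [1,192,301,-80,0,0,0.622],
])

```text
clock: 2.58
position: [492.3, -215.9, 156.5]
ee_rot: [0.752, -0.659, 0.0, -0.0]
contact_force: [-0.1, 0.1, -0.2]
gripper_width: 85.2
```

Run:
```python
from h import *
p=optics.get_image("wrist"); cv2.imwrite("pics/w1.png",p["frame"])
s=readout.read_state();print(s["clock"],s["position"],s["ee_rot"])
```

```text
2.6333 [ 495.25798743 -211.42377132  154.67302632] [ 7.55145284e-01 -6.55557204e-01 -1.05879174e-04 -5.84594629e-04]
```

>>> move_arm([
  [1,79,121,-70,0,0,0],
  [1,79,121,-70,0,0,0],
  [1,79,121,-70,0,0,0],
  [1,79,121,-70,0,0,0],
  [1,79,121,-70,0,0,0],
])

```text
clock: 3.05
position: [572.0, -92.7, 83.3]
ee_rot: [0.751, -0.66, -0.001, 0.001]
contact_force: [-0.1, -0.5, -0.7]
gripper_width: 85.4
```

Run:
```python
from h import *
p=optics.get_image("wrist"); cv2.imwrite("pics/w2.png",p["frame"])
p=optics.get_image("scene"); cv2.imwrite("pics/s2.png",cv2.resize(p["frame"][100:300,180:400],None,fx=3,fy=3))
s=readout.read_state();print(s["clock"],s["position"],s["ee_rot"],s["joints"].round(2),s["contact_force"])
```

```text
3.15 [570.61271786 -95.67136362  85.48247216] [ 7.50639086e-01 -6.60711753e-01 -6.22776143e-04  7.44422190e-04] [ 0.11  0.45 -0.29  0.   -0.83  0.01] [-0.55364202 -0.71730817  1.13768479]
```

View pics/w2.png

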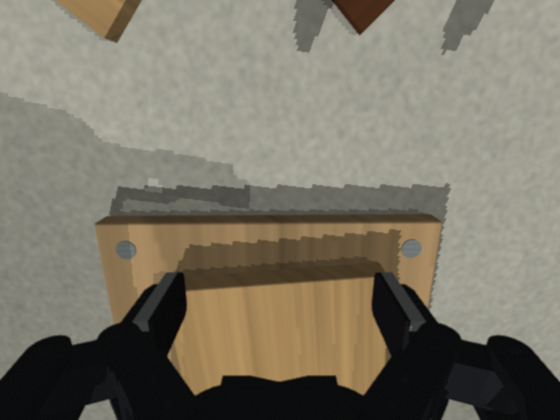

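View pics/s2.png

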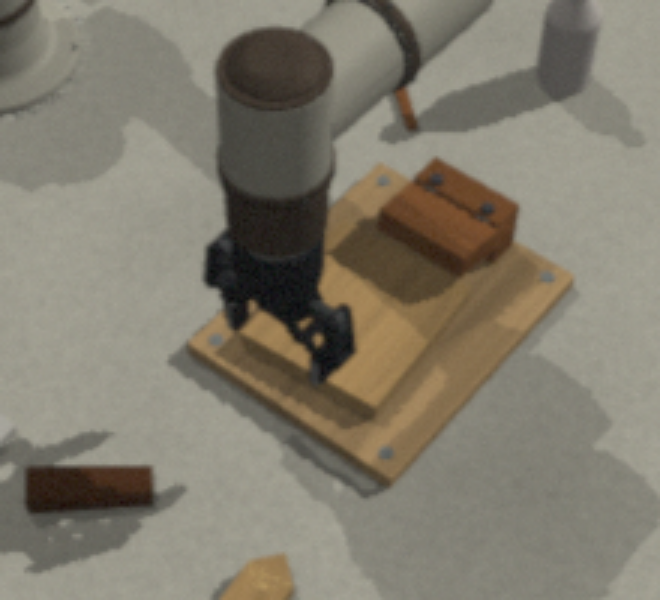

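Run:
```python
from h import *
p=optics.get_image("wrist"); cv2.imwrite("pics/w3.png",cv2.resize(p["frame"][170:330,80:470],None,fx=2,fy=2))
a=ray(p,(97,218),18);b=ray(p,(440,217),18);print(a,b,np.arctan2(b[1]-a[1],b[0]-a[0]), np.linalg.norm(a-b),(a+b)/2)
s=readout.read_state();print(s["clock"],s["position"],s["ee_rot"])
print(ray(p,(187,287),38),ray(p,(380,279),38))
```

```text
[695.87062358 -86.15747599  18.        ] [ 460.80045024 -116.71212131   18.        ] -3.0123363793751263 237.04761704243023 [ 578.33553691 -101.43479865   18.        ]
3.2 [570.46778967 -96.55768182  86.27495476] [ 7.50176244e-01 -6.61237838e-01 -1.70681459e-04  3.09721130e-04]
[627.24380385 -52.32709048  38.        ] [499.66942262 -74.60179707  38.        ]
```

View pics/w3.png

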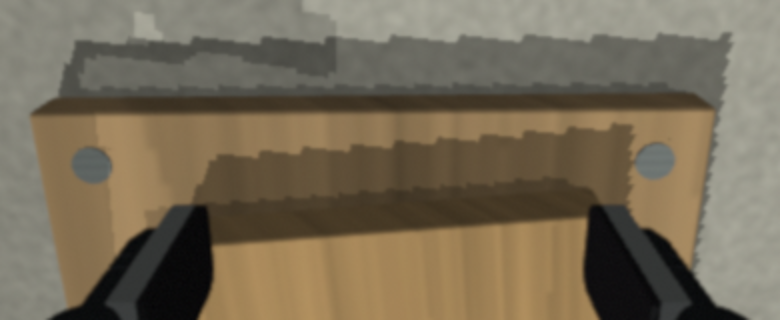

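>>> move_arm([
  [1,0,0,-35,0,0,0],
  [1,0,0,-70,0,0,0],
  [1,0,0,-74,0,0,0],
  [1,0,0,-74,0,0,0],
])

```text
clock: 3.53
position: [568.7, -98.0, 11.4]
ee_rot: [0.749, -0.662, -0.001, 0.002]
contact_force: [0.8, 0.7, -0.0]
gripper_width: 85.5
```

Run:
```python
from h import *
p=optics.get_image("scene"); cv2.imwrite("pics/s4.png",cv2.resize(p["frame"][140:270,230:380],None,fx=4,fy=4))
s=readout.read_state();print(s["clock"],s["position"],s["ee_rot"],s["contact_force"])
```

```text
3.5833 [570.51821002 -97.81095134  13.26881646] [ 7.49666853e-01 -6.61815322e-01  2.04689084e-04  2.16808312e-04] [ 0.50397638 -0.85671308  0.20127651]
```

View pics/s4.png

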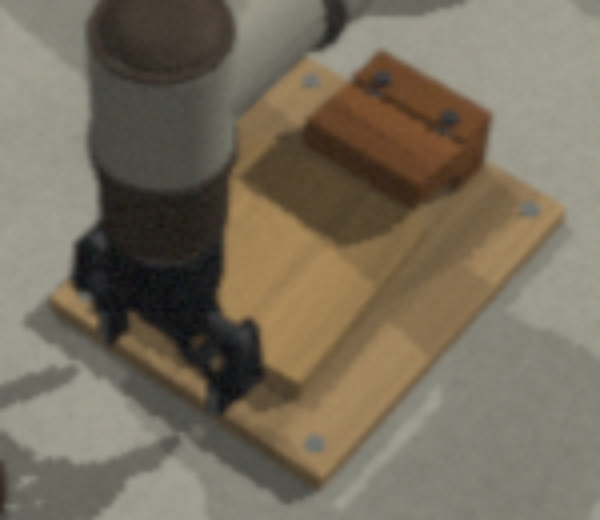

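>>> move_arm([
  [1,-1.0,8,-1,0,0,0.007],
  [1,-2.0,15,-1,0,0,0.007],
  [1,-2.6,20,-1,0,0,0.007],
  [1,-3.3,25,-1,0,0,0.007],
  [1,-3.9,30,-1,0,0,0.007],
])

```text
clock: 4.0
position: [566.8, -66.4, 12.6]
ee_rot: [0.753, -0.658, 0.001, -0.0]
contact_force: [-1.1, -1.4, 2.7]
gripper_width: 85.3
```

>>> move_arm([
  [1,-0.7,5,0,0,0,0],
  [1,-1.3,10,0,0,0,0],
  [1,-2.0,15,0,0,0,0],
  [1,-2.6,20,0,0,0,0],
  [1,-3.3,25,0,0,0,0],
])

```text
clock: 4.42
position: [563.7, -41.3, 11.7]
ee_rot: [0.752, -0.659, 0.0, -0.0]
contact_force: [1.0, -2.7, 2.6]
gripper_width: 85.1
```

Run:
```python
from h import *
p=optics.get_image("scene"); cv2.imwrite("pics/s5.png",cv2.resize(p["frame"][140:270,230:380],None,fx=4,fy=4))
s=readout.read_state();print(s["clock"],s["position"],s["ee_rot"],s["contact_force"])
```

```text
4.4667 [563.53376192 -40.52079776  11.57854734] [ 7.52344052e-01 -6.58770191e-01  2.06210161e-04 -4.69743341e-04] [ 0.27698898 -0.59803106  0.63140571]
```

View pics/s5.png

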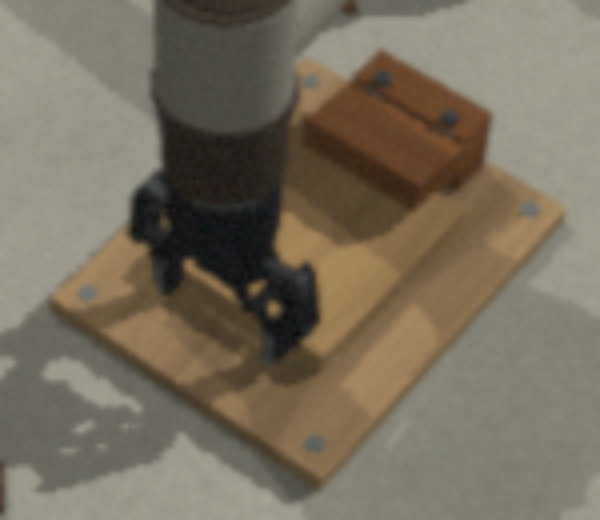

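>>> move_arm([
  [1,-0.4,3,0,0,0,0],
  [1,-0.8,6,0,0,0,0],
  [1,-1.2,9,0,0,0,0],
  [1,-1.4,11,0,0,0,0],
  [1,-1.6,12.5,0,0,0,0],
])

```text
clock: 4.88
position: [561.6, -29.1, 11.4]
ee_rot: [0.752, -0.659, -0.0, 0.0]
contact_force: [0.4, -3.2, 2.6]
gripper_width: 85.3
```

>>> move_arm([
  [1,-0.1,1,0,0,0,0],
  [1,-0.3,2,0,0,0,0],
  [1,-0.4,3,0,0,0,0],
])

```text
clock: 5.13
position: [561.2, -26.3, 11.5]
ee_rot: [0.752, -0.659, -0.0, 0.0]
contact_force: [0.6, -2.9, 2.5]
gripper_width: 85.4
```

>>> move_arm([
  [1,-0.1,1,0,0,0,0],
  [1,-0.3,2,0,0,0,0],
])

```text
clock: 5.3
position: [560.9, -24.3, 11.4]
ee_rot: [0.752, -0.659, -0.0, 0.0]
contact_force: [-0.4, -3.3, 1.1]
gripper_width: 85.2
```

>>> move_arm([
  [1,-0.1,0.7,0,0,0,0],
  [1,-0.2,1.4,0,0,0,0],
])

```text
clock: 5.47
position: [560.7, -22.8, 11.4]
ee_rot: [0.752, -0.659, -0.0, 0.0]
contact_force: [0.7, -2.9, 2.2]
gripper_width: 85.5
```

>>> move_arm([
  [1,-0.1,0.7,0,0,0,0],
  [1,-0.2,1.4,0,0,0,0],
])

```text
clock: 5.63
position: [560.5, -21.4, 11.4]
ee_rot: [0.752, -0.659, -0.0, 0.0]
contact_force: [1.1, -2.4, 1.7]
gripper_width: 85.4
```

>>> move_arm([
  [1,-0.1,0.7,0,0,0,0],
  [1,-0.2,1.4,0,0,0,0],
])

```text
clock: 5.8
position: [560.3, -20.0, 11.5]
ee_rot: [0.752, -0.659, -0.0, -0.0]
contact_force: [0.4, -3.0, 1.8]
gripper_width: 85.5
```

>>> move_arm([
  [1,-0.1,0.7,0,0,0,0],
  [1,-0.2,1.4,0,0,0,0],
])

```text
clock: 5.97
position: [560.2, -19.0, 11.4]
ee_rot: [0.752, -0.659, 0.0, 0.0]
contact_force: [2.3, -8.9, 0.7]
gripper_width: 85.4
```

>>> move_arm([
  [1,-0.1,0.7,0,0,0,0],
  [1,-0.2,1.4,0,0,0,0],
])

```text
clock: 6.13
position: [560.3, -18.9, 11.5]
ee_rot: [0.752, -0.659, 0.001, 0.001]
contact_force: [4.1, -14.1, -0.3]
gripper_width: 85.6
```

>>> move_arm([
  [1,0,0.4,0,0,0,0],
  [1,0.7,-5,0,0,0,0],
  [1,3,-25,5,0,0,0],
  [1,2,-50,40,0,0,0],
  [1,-5,-75,75,0,0,0],
])

```text
clock: 6.55
position: [554.7, -90.5, 82.6]
ee_rot: [0.753, -0.658, -0.002, 0.002]
contact_force: [2.0, -0.5, 0.1]
gripper_width: 85.6
```

Run:
```python
from h import *
p=optics.get_image("scene"); cv2.imwrite("pics/s6.png",cv2.resize(p["frame"][145:265,240:380],None,fx=5,fy=5,interpolation=cv2.INTER_CUBIC))
s=readout.read_state();print(s["clock"],s["position"],s["ee_rot"],s["contact_force"])
p=optics.get_image("wrist"); cv2.imwrite("pics/w6.png",p["frame"])
```

```text
6.6 [557.70646194 -93.8076563   90.6671762 ] [ 0.75201788 -0.65912949  0.00336259 -0.00247363] [ 0.7043912  -1.42872972  5.17258507]
```

View pics/s6.png

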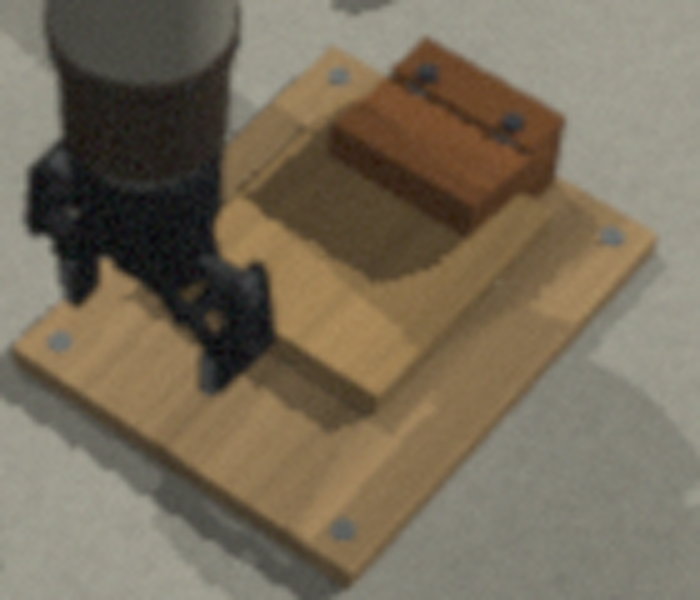

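View pics/w6.png

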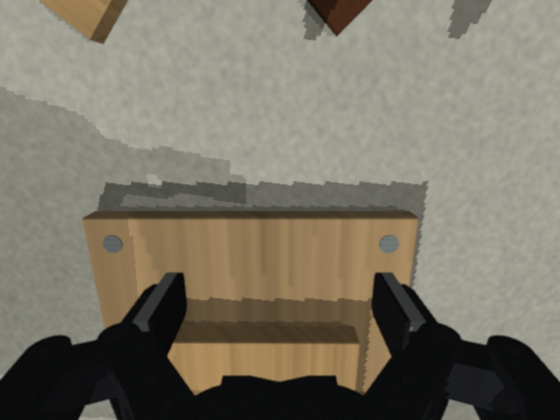

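>>> move_arm([
  [1,-64,-209,-20,0,0,-0.8],
  [1,-64,-209,-20,0,0,-0.8],
  [1,-64,-209,-20,0,0,-0.8],
  [1,-64,-209,-20,0,0,-0.8],
  [1,-64,-209,-20,0,0,-0.8],
])

```text
clock: 7.07
position: [493.9, -289.4, 64.0]
ee_rot: [-0.511, 0.86, 0.001, 0.0]
contact_force: [0.0, -0.7, 0.3]
gripper_width: 85.2
```

>>> move_arm([
  [1,0,0,0,0,0,-0.18],
  [1,0,0,0,0,0,-0.18],
  [1,0,0,0,0,0,-0.18],
])

```text
clock: 7.32
position: [494.0, -288.9, 63.8]
ee_rot: [-0.433, 0.902, 0.001, -0.0]
contact_force: [0.5, -0.7, 0.2]
gripper_width: 85.2
```

Run:
```python
from h import *
p=optics.get_image("wrist"); cv2.imwrite("pics/w7.png",p["frame"])
q=optics.get_image("top"); cv2.imwrite("pics/t7.png",cv2.resize(q["frame"][150:270,195:400],None,fx=3.8,fy=3.8,interpolation=cv2.INTER_CUBIC))
s=readout.read_state();print(s["clock"],s["position"],s["ee_rot"],s["contact_force"])
q=s["ee_rot"];print("tool y yaw",2*np.arctan2(q[1],q[0])-np.pi/2)
import pickle; pickle.dump(p,open("w7.pkl","wb"))
```

```text
7.4167 [ 494.61344896 -288.14370328   64.2987784 ] [-4.34765902e-01  9.00543381e-01  4.59985767e-04 -1.34780448e-04] [0.31786062 0.44162642 0.46836021]
tool y yaw 2.47035305404402
```

View pics/w7.png

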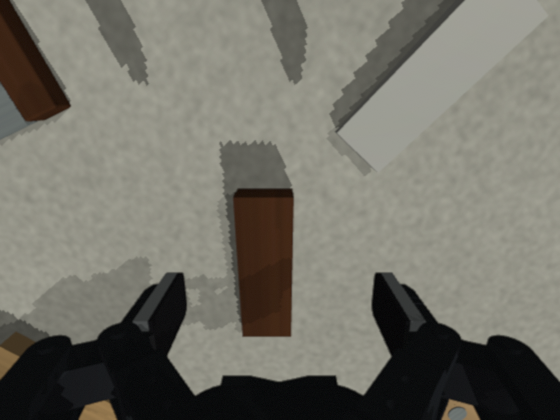

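View pics/t7.png

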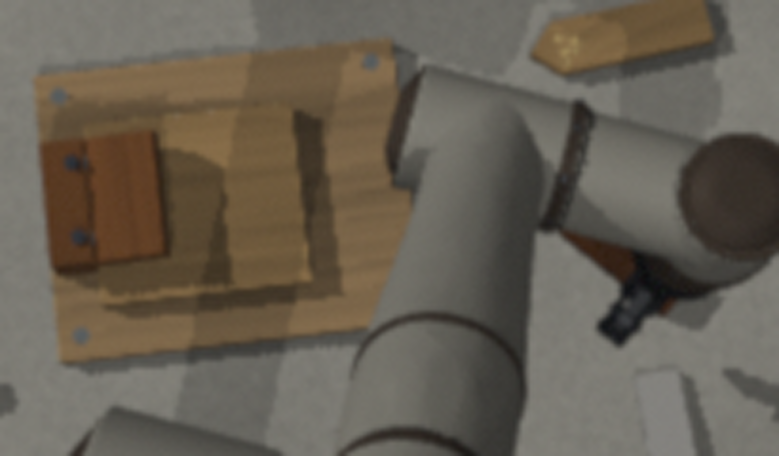

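Run:
```python
from h import *
import pickle
p=pickle.load(open("w7.pkl","rb"))
a=[ray(p,(235,196),23),ray(p,(293,195),23)];b=[ray(p,(243,336),9),ray(p,(291,335),9)]
A=(a[0]+a[1])/2;B=(b[0]+b[1])/2
print(A,B,np.linalg.norm(a[0]-a[1]),np.linalg.norm(b[0]-b[1]),np.linalg.norm((A-B)[:2]))
d=(B-A)[:2];d/=np.linalg.norm(d);print(np.arctan2(d[1],d[0])-np.pi/2)
M=(A+B)/2;print("mid",M,"grip",A[:2]+17*d)
g=A[:2]+17*d; v=g-np.array([494.6,-288.1]); print(v, "along",v@d,"lat",v@[d[1],-d[0]])
```

```text
[ 482.26437448 -317.5490293    23.        ] [ 551.66197075 -231.02689479    9.        ] 34.26368108271093 35.473256001177546 110.91485981841494
-0.6760074043774015
mid [ 516.96317261 -274.28796205   16.        ] grip [ 492.90099376 -304.28771978]
[ -1.69900624 -16.18771978] along -13.690708527937964 lat 8.803033220655792
```

>>> move_arm([
  [1,-2,-16,-15,0,0,-0.004],
  [1,-2,-16,-40,0,0,-0.004],
  [1,-2,-16,-62,0,0,-0.004],
  [1,-2,-16,-62,0,0,-0.004],
])

```text
clock: 7.75
position: [489.8, -302.8, -1.3]
ee_rot: [-0.433, 0.902, 0.003, -0.003]
contact_force: [-0.7, -0.7, -0.4]
gripper_width: 85.2
```

>>> move_arm([
  [-1,0,0,0,0,0,0],
  [-1,0,0,0,0,0,0],
  [-1,0,0,0,0,0,0],
  [-1,0,0,0,0,0,0],
  [-1,0,0,0,0,0,0],
])

```text
clock: 8.17
position: [494.1, -305.1, 4.7]
ee_rot: [-0.433, 0.902, -0.001, 0.001]
contact_force: [0.5, 0.4, 0.0]
gripper_width: 34.8
```

>>> move_arm([
  [-1,0,0,0,0,0,0],
  [-1,0,0,0,0,0,0],
  [-1,0,0,0,0,0,0],
])

```text
clock: 8.42
position: [494.1, -305.1, 4.6]
ee_rot: [-0.433, 0.902, -0.001, 0.001]
contact_force: [0.0, 1.8, 6.4]
gripper_width: 34.4
```

>>> move_arm([
  [-1,0,0,20,0,0,0],
  [-1,0,0,50,0,0,0],
  [-1,0,0,90,0,0,0],
  [-1,0,0,90,0,0,0],
])

```text
clock: 8.75
position: [497.2, -306.8, 100.8]
ee_rot: [-0.433, 0.901, -0.006, 0.005]
contact_force: [1.9, 0.4, 0.8]
gripper_width: 34.2
```

Run:
```python
from h import *
p=optics.get_image("wrist"); cv2.imwrite("pics/w8.png",p["frame"])
q=optics.get_image("scene"); cv2.imwrite("pics/s8.png",cv2.resize(q["frame"][200:300,130:290],None,fx=4.8,fy=4.8,interpolation=cv2.INTER_CUBIC))
s=readout.read_state();print(s["clock"],s["position"],s["ee_rot"],s["contact_force"],s["gripper_width"])
```

```text
8.85 [ 493.62113849 -305.00916504   95.0148197 ] [-0.43202669  0.90185779 -0.00143472  0.00184661] [-1.47535961 -0.49852543 -1.39764255] 34.95901013866538
```

View pics/w8.png

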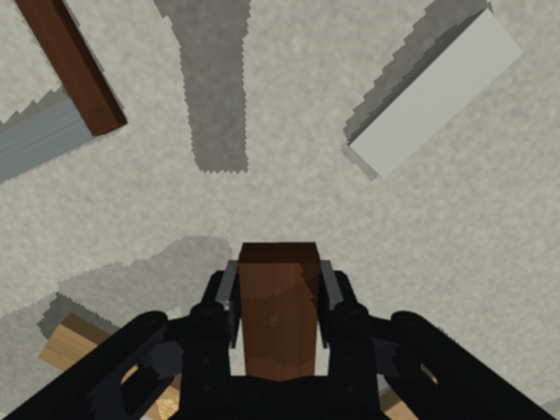

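View pics/s8.png

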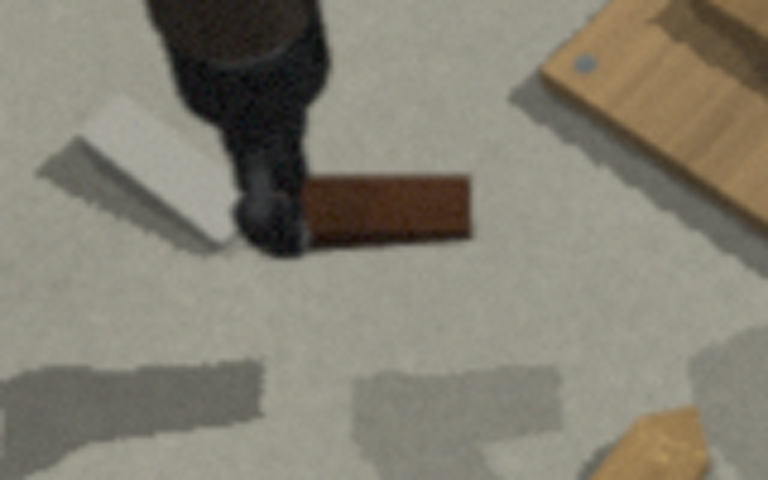

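>>> move_arm([
  [-1,73,290,0,0,0,0.8085],
  [-1,73,290,0,0,0,0.8085],
  [-1,73,290,0,0,0,0.8085],
  [-1,73,290,0,0,0,0.8085],
  [-1,73,290,0,0,0,0.8085],
])

```text
clock: 9.27
position: [542.3, -101.0, 91.4]
ee_rot: [-0.69, 0.723, 0.001, -0.001]
contact_force: [0.3, -0.2, 0.0]
gripper_width: 34.7
```

Run:
```python
from h import *
s=readout.read_state();print(s["clock"],s["position"],s["ee_rot"],s["contact_force"],s["gripper_width"])
q=s["ee_rot"];print(2*np.arctan2(q[1],q[0])-np.pi/2)
```

```text
9.2667 [ 542.34833474 -101.04808444   91.38421461] [-0.6903568   0.72346726  0.0011647  -0.00112092] [ 0.30273415 -0.1858801   0.0455337 ] 34.74606840760648
3.094763064643182
```

>>> move_arm([
  [-1,25,85,0,0,0,0.178],
  [-1,25,85,0,0,0,0.178],
  [-1,25,85,0,0,0,0.178],
  [-1,25,85,0,0,0,0.178],
  [-1,25,85,0,0,0,0.178],
])

```text
clock: 9.68
position: [567.3, -17.7, 91.5]
ee_rot: [0.75, -0.661, -0.001, 0.001]
contact_force: [-0.3, -0.4, 0.1]
gripper_width: 34.6
```

Run:
```python
from h import *
p=optics.get_image("wrist"); cv2.imwrite("pics/w9.png",p["frame"])
q=optics.get_image("scene"); cv2.imwrite("pics/s9.png",cv2.resize(q["frame"][130:270,230:390],None,fx=4.8,fy=4.2,interpolation=cv2.INTER_CUBIC))
s=readout.read_state();print(s["clock"],s["position"],s["ee_rot"],s["contact_force"],s["gripper_width"])
q=s["ee_rot"];print(2*np.arctan2(q[1],q[0])-np.pi/2)
```

```text
9.7833 [567.38667105 -19.03371976  91.986655  ] [ 0.74960674 -0.66188237 -0.0007668   0.00093739] [-0.9477731  -0.36699482 -0.98931768] 34.261753390198194
-3.017451882015906
```

View pics/s9.png

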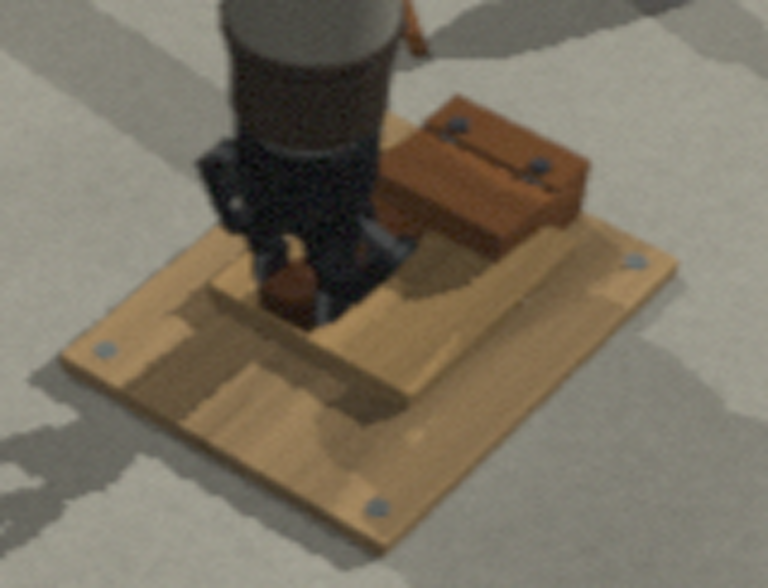

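View pics/w9.png

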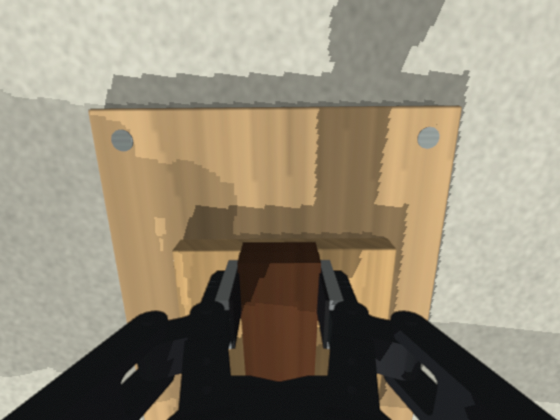

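>>> move_arm([
  [-1,-2.7,20.4,-10,0,0,0.007],
  [-1,-2.7,20.4,-25,0,0,0.007],
  [-1,-2.7,20.4,-38,0,0,0.007],
  [-1,-2.7,20.4,-42,0,0,0.007],
  [-1,-2.7,20.4,-42,0,0,0.007],
])

```text
clock: 10.2
position: [564.6, 1.0, 49.6]
ee_rot: [0.752, -0.659, -0.001, 0.001]
contact_force: [0.3, 0.5, -0.9]
gripper_width: 34.2
```

Run:
```python
from h import *
q=optics.get_image("scene"); cv2.imwrite("pics/s10.png",cv2.resize(q["frame"][160:240,260:360],None,fx=7,fy=7,interpolation=cv2.INTER_CUBIC))
s=readout.read_state();print(s["clock"],s["position"],s["ee_rot"],s["contact_force"],s["gripper_width"])
q=s["ee_rot"];print(2*np.arctan2(q[1],q[0])-np.pi/2)
```

```text
10.25 [565.42101074   1.2979852   50.57904527] [ 7.51924645e-01 -6.59248711e-01 -2.99780591e-04  6.13605457e-04] [ 0.240765    0.80875937 -1.01645507] 34.722964422056414
-3.01043507164772
```

View pics/s10.png

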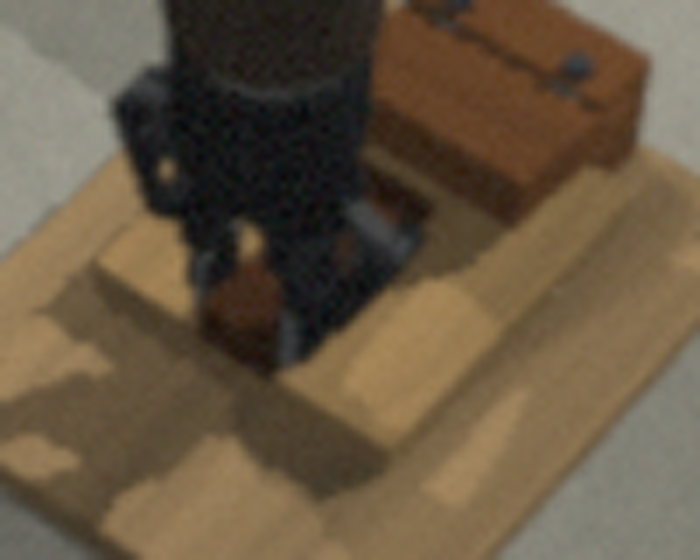

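>>> move_arm([
  [-1,0,0,-3,0,0,0],
  [-1,0,0,-5,0,0,0],
  [-1,0,0,-5,0,0,0],
])

```text
clock: 10.5
position: [565.9, 2.4, 46.0]
ee_rot: [0.752, -0.659, 0.0, -0.0]
contact_force: [-1.0, -0.8, 0.1]
gripper_width: 34.2
```

>>> move_arm([
  [-1,0,0,-1,0,0,0],
  [-1,0,0,-1.5,0,0,0],
  [-1,0,0,-1.5,0,0,0],
])

```text
clock: 10.75
position: [565.9, 2.7, 44.5]
ee_rot: [0.753, -0.659, 0.0, -0.0]
contact_force: [0.0, -0.5, -0.8]
gripper_width: 34.4
```

>>> move_arm([
  [-1,0,0,-0.5,0,0,0],
  [-1,0,0,-1,0,0,0],
  [-1,0,0,-1,0,0,0],
])

```text
clock: 11.0
position: [565.8, 2.7, 43.3]
ee_rot: [0.753, -0.659, -0.0, 0.0]
contact_force: [0.2, -0.0, -0.9]
gripper_width: 34.8
```

>>> move_arm([
  [-1,0,0,-0.5,0,0,0],
  [-1,0,0,-0.8,0,0,0],
  [-1,0,0,-0.8,0,0,0],
])

```text
clock: 11.25
position: [565.9, 2.7, 42.7]
ee_rot: [0.753, -0.659, 0.0, -0.0]
contact_force: [0.0, -0.3, 0.5]
gripper_width: 34.5
```

>>> move_arm([
  [-1,0,0,-0.5,0,0,0],
  [-1,0,0,-0.8,0,0,0],
  [-1,0,0,-0.8,0,0,0],
])

```text
clock: 11.5
position: [566.0, 2.6, 42.7]
ee_rot: [0.753, -0.658, 0.0, -0.0]
contact_force: [-2.1, 0.6, 6.2]
gripper_width: 34.6
```

>>> move_arm([
  [-1,0,0,0.7,0,0,0],
  [-1,-0.7,5,0.7,0,0,0],
  [-1,-1.3,10,0.7,0,0,0],
  [-1,-2.0,15,0.7,0,0,0],
  [-1,-2.0,15,0.7,0,0,0],
])

```text
clock: 11.92
position: [564.1, 18.8, 42.7]
ee_rot: [0.753, -0.658, 0.0, -0.0]
contact_force: [-1.1, 1.8, 1.7]
gripper_width: 34.6
```

Run:
```python
from h import *
q=optics.get_image("scene"); cv2.imwrite("pics/s11.png",cv2.resize(q["frame"][160:240,260:360],None,fx=7,fy=7,interpolation=cv2.INTER_CUBIC))
s=readout.read_state();print(s["clock"],s["position"],s["contact_force"],s["gripper_width"])
```

```text
11.9667 [564.1533947   18.69908461  42.66878342] [-1.12324305  1.49343551  3.38746694] 34.42399949501821
```

View pics/s11.png

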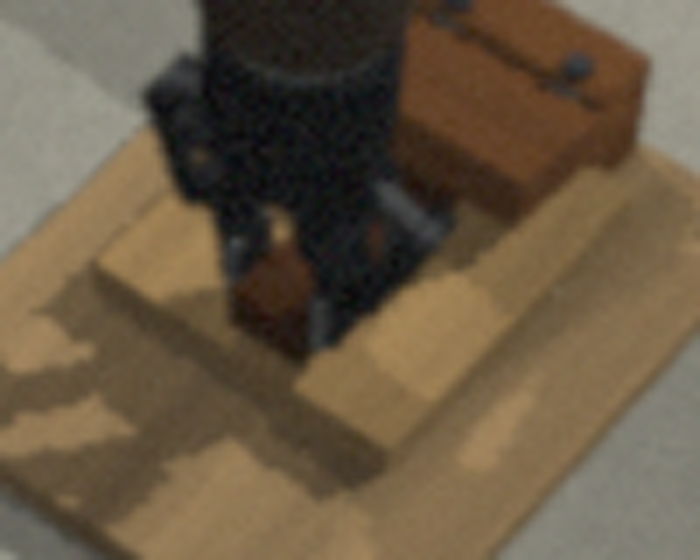

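>>> move_arm([
  [-0.8,-0.4,3,0.3,0,0,0],
  [0.3,-0.7,5,0.3,0,0,0],
  [0.3,-0.7,5,0.3,0,0,0],
  [0.3,-0.7,5,0.3,0,0,0],
  [0.3,-0.7,5,0.3,0,0,0],
])

```text
clock: 12.38
position: [563.0, 22.6, 42.5]
ee_rot: [0.753, -0.659, -0.0, 0.0]
contact_force: [0.1, -0.4, 0.1]
gripper_width: 55.8
```

>>> move_arm([
  [0.3,0,0,15,0,0,0],
  [0.3,0,0,35,0,0,0],
  [-1,3,-20,45,0,0,0],
  [-1,6.5,-50,45,0,0,0],
  [-1,6.5,-50,45,0,0,0],
])

```text
clock: 12.8
position: [570.1, -30.3, 88.5]
ee_rot: [0.751, -0.66, 0.001, -0.0]
contact_force: [-0.5, 0.1, -0.2]
gripper_width: 19.7
```

>>> move_arm([
  [-1,0,0,0,0,0,0],
  [-1,0,0,0,0,0,0],
  [-1,0,0,0,0,0,0],
])

```text
clock: 13.05
position: [569.4, -27.0, 87.4]
ee_rot: [0.753, -0.658, -0.0, 0.0]
contact_force: [-0.2, 0.1, -0.0]
gripper_width: -0.1
```

Run:
```python
from h import *
q=optics.get_image("scene"); cv2.imwrite("pics/s12.png",cv2.resize(q["frame"][160:240,260:360],None,fx=7,fy=7,interpolation=cv2.INTER_CUBIC))
q=optics.get_image("wrist"); cv2.imwrite("pics/w12.png",q["frame"])
q=optics.get_image("top"); cv2.imwrite("pics/t12.png",cv2.resize(q["frame"][150:255,195:315],None,fx=5,fy=5,interpolation=cv2.INTER_CUBIC))
s=readout.read_state();print(s["clock"],s["position"],s["contact_force"],s["gripper_width"])
```

```text
13.2 [569.51832487 -26.74591918  87.52886246] [-0.25972399 -0.23214045 -0.04782201] 0.08634451935108481
```

View pics/s12.png

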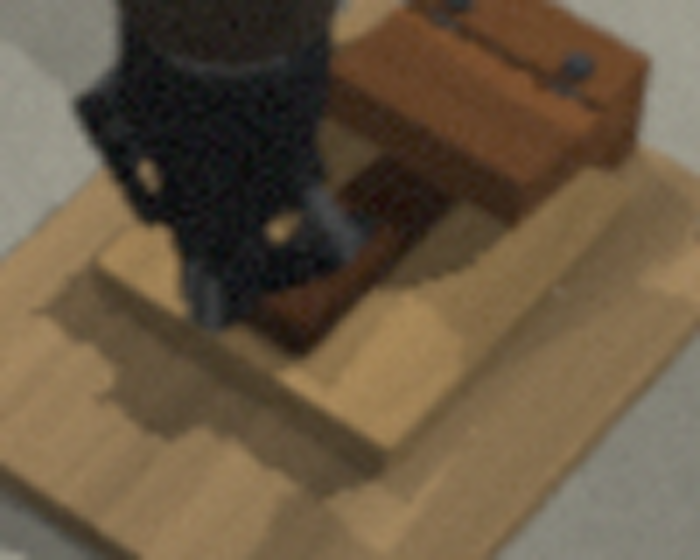

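View pics/w12.png

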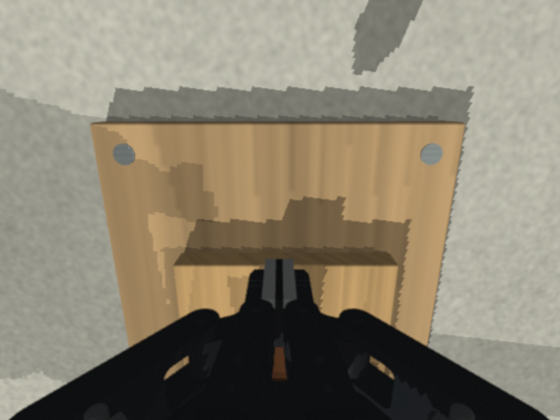

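View pics/t12.png

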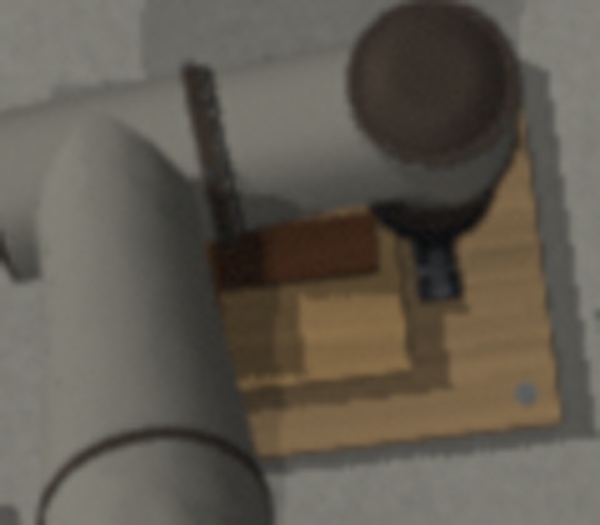

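>>> move_arm([
  [-1,0,0,-20,0,0,0],
  [-1,0,0,-38,0,0,0],
  [-1,0,0,-41,0,0,0],
  [-1,0,0,-41,0,0,0],
])

```text
clock: 13.53
position: [568.7, -27.2, 45.5]
ee_rot: [0.753, -0.658, -0.001, 0.001]
contact_force: [0.3, 1.0, 0.6]
gripper_width: 0.2
```

>>> move_arm([
  [-1,-0.5,4,0,0,0,0],
  [-1,-1.0,8,0,0,0,0],
  [-1,-1.4,11,0,0,0,0],
  [-1,-1.7,13,0,0,0,0],
  [-1,-2.0,15,0,0,0,0],
])

```text
clock: 13.95
position: [568.0, -11.8, 47.4]
ee_rot: [0.753, -0.658, 0.0, -0.0]
contact_force: [0.6, -0.6, 0.3]
gripper_width: -0.1
```

Run:
```python
from h import *
q=optics.get_image("scene"); cv2.imwrite("pics/s13.png",cv2.resize(q["frame"][160:240,260:360],None,fx=7,fy=7,interpolation=cv2.INTER_CUBIC))
s=readout.read_state();print(s["clock"],s["position"],s["contact_force"],s["gripper_width"])
```

```text
14.0 [567.85382787 -11.68264917  47.30221369] [-0.2881512   0.65088622  0.38074183] 0.09273790904660038
```

View pics/s13.png

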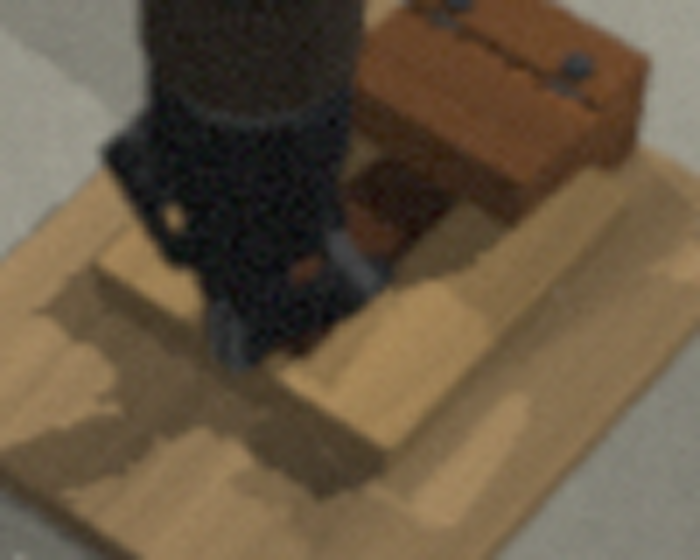

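>>> move_arm([
  [-1,-0.3,2,-1,0,0,0],
  [-1,-0.5,4,-2,0,0,0],
  [-1,-0.8,6,-2,0,0,0],
  [-1,-1.0,8,-2,0,0,0],
])

```text
clock: 14.33
position: [566.5, -4.3, 44.6]
ee_rot: [0.752, -0.659, -0.0, 0.0]
contact_force: [0.2, -0.6, -0.6]
gripper_width: 0.3
```

>>> move_arm([
  [-1,-0.3,2,0,0,0,0],
  [-1,-0.5,4,0,0,0,0],
  [-1,-0.7,5,0,0,0,0],
])

```text
clock: 14.58
position: [565.9, 0.9, 44.8]
ee_rot: [0.753, -0.659, -0.0, 0.0]
contact_force: [0.9, -1.3, -0.6]
gripper_width: -0.3
```

>>> move_arm([
  [-1,-0.2,1.5,0,0,0,0],
  [-1,-0.4,3,0,0,0,0],
  [-1,-0.5,4,0,0,0,0],
])

```text
clock: 14.83
position: [565.4, 4.8, 44.8]
ee_rot: [0.753, -0.659, -0.0, 0.0]
contact_force: [-0.1, -1.8, 0.1]
gripper_width: -0.1
```

>>> move_arm([
  [-1,-0.1,1,0,0,0,0],
  [-1,-0.3,2,0,0,0,0],
])

```text
clock: 15.0
position: [565.1, 6.7, 44.8]
ee_rot: [0.753, -0.659, -0.0, 0.0]
contact_force: [0.6, 0.2, -0.2]
gripper_width: 0.6
```

>>> move_arm([
  [-1,-0.1,1,0,0,0,0],
  [-1,-0.3,2,0,0,0,0],
])

```text
clock: 15.17
position: [564.9, 8.7, 44.8]
ee_rot: [0.753, -0.659, 0.0, -0.0]
contact_force: [-0.1, -0.6, 0.6]
gripper_width: 0.1
```

>>> move_arm([
  [-1,-0.1,1,0,0,0,0],
  [-1,-0.3,2,0,0,0,0],
])

```text
clock: 15.33
position: [564.6, 10.7, 44.8]
ee_rot: [0.753, -0.659, 0.0, -0.0]
contact_force: [0.1, -0.9, -0.1]
gripper_width: -0.6
```

>>> move_arm([
  [-1,-0.1,1,0,0,0,0],
  [-1,-0.3,2,0,0,0,0],
])

```text
clock: 15.5
position: [564.3, 12.7, 44.8]
ee_rot: [0.753, -0.659, 0.0, 0.0]
contact_force: [-0.6, 0.5, -0.3]
gripper_width: -0.1
```

>>> move_arm([
  [-1,-0.1,1,0,0,0,0],
  [-1,-0.3,2,0,0,0,0],
])

```text
clock: 15.67
position: [564.0, 14.8, 44.8]
ee_rot: [0.753, -0.659, 0.0, -0.0]
contact_force: [-0.1, -0.6, 0.2]
gripper_width: 0.1
```

Run:
```python
from h import *
q=optics.get_image("scene"); cv2.imwrite("pics/s14.png",cv2.resize(q["frame"][160:240,260:360],None,fx=7,fy=7,interpolation=cv2.INTER_CUBIC))
s=readout.read_state();print(s["clock"],s["position"],s["contact_force"],s["gripper_width"])
```

```text
15.7167 [563.94403313  14.86100762  44.78725705] [-0.0396776  -0.04394344  0.21702087] 0.017442220684864635
```

View pics/s14.png

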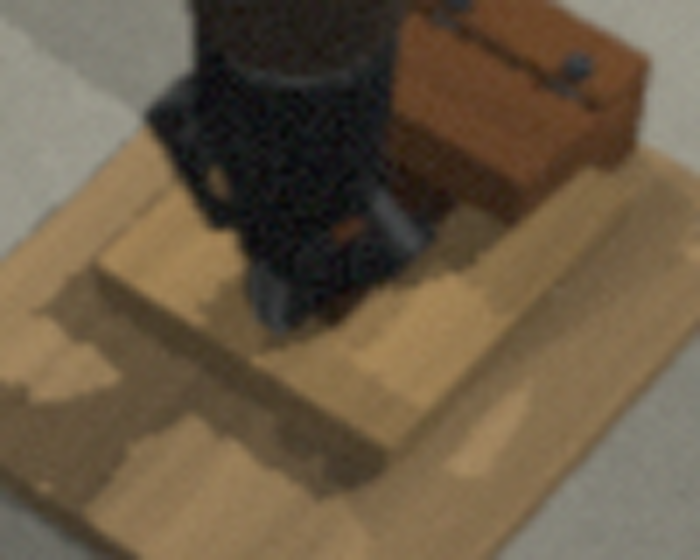

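>>> move_arm([
  [-1,-0.1,1,0,0,0,0],
  [-1,-0.3,2,0,0,0,0],
])

```text
clock: 15.88
position: [563.7, 16.7, 44.8]
ee_rot: [0.753, -0.659, 0.0, -0.0]
contact_force: [0.3, -1.1, -0.6]
gripper_width: -0.1
```

>>> move_arm([
  [-1,-0.1,1,0,0,0,0],
  [-1,-0.3,2,0,0,0,0],
])

```text
clock: 16.05
position: [563.4, 18.8, 44.8]
ee_rot: [0.753, -0.659, 0.0, -0.0]
contact_force: [-0.1, -0.6, -0.3]
gripper_width: 0.2
```

>>> move_arm([
  [-1,-0.1,1,0,0,0,0],
  [-1,-0.3,2,0,0,0,0],
])

```text
clock: 16.22
position: [563.1, 20.7, 44.8]
ee_rot: [0.753, -0.659, 0.0, 0.0]
contact_force: [-1.4, -0.5, -0.9]
gripper_width: 0.2
```

>>> move_arm([
  [-1,-0.1,1,0,0,0,0],
  [-1,-0.3,2,0,0,0,0],
])

```text
clock: 16.38
position: [562.8, 22.7, 44.8]
ee_rot: [0.753, -0.659, 0.0, 0.0]
contact_force: [0.3, 0.2, -1.5]
gripper_width: 0.3
```

>>> move_arm([
  [-1,-0.1,1,0,0,0,0],
  [-1,-0.3,2,0,0,0,0],
])

```text
clock: 16.55
position: [562.5, 24.8, 44.8]
ee_rot: [0.753, -0.659, 0.0, 0.0]
contact_force: [-0.7, -0.7, -0.2]
gripper_width: -0.2
```

>>> move_arm([
  [-1,-0.1,1,0,0,0,0],
  [-1,-0.3,2,0,0,0,0],
])

```text
clock: 16.72
position: [562.2, 26.8, 44.8]
ee_rot: [0.753, -0.659, 0.0, 0.0]
contact_force: [-0.8, 0.3, 0.3]
gripper_width: -0.3
```

>>> move_arm([
  [-1,-0.1,1,0,0,0,0],
  [-1,-0.3,2,0,0,0,0],
])

```text
clock: 16.88
position: [561.9, 28.7, 44.8]
ee_rot: [0.753, -0.659, 0.0, -0.0]
contact_force: [0.0, -0.3, 1.0]
gripper_width: -0.1
```

Run:
```python
from h import *
q=optics.get_image("scene"); cv2.imwrite("pics/s15.png",cv2.resize(q["frame"][160:240,260:360],None,fx=7,fy=7,interpolation=cv2.INTER_CUBIC))
s=readout.read_state();print(s["clock"],s["position"],s["contact_force"],s["gripper_width"])
```

```text
16.9333 [561.85348739  28.88318921  44.75942583] [-0.30382215 -0.32145784 -0.28581211] 0.20170420440026895
```

View pics/s15.png

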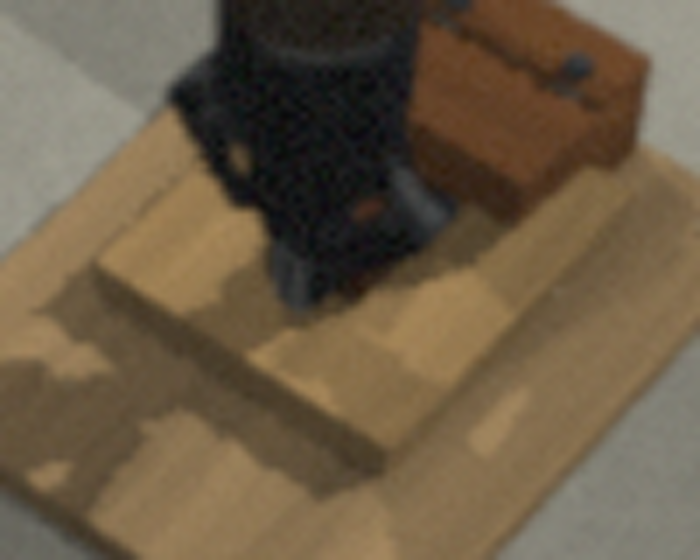

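>>> move_arm([
  [-1,-0.1,1,0,0,0,0],
  [-1,-0.3,2,0,0,0,0],
])

```text
clock: 17.1
position: [561.6, 30.2, 44.8]
ee_rot: [0.753, -0.658, 0.0, 0.0]
contact_force: [2.2, -6.6, -1.1]
gripper_width: -0.2
```

>>> move_arm([
  [-1,-0.1,1,0,0,0,0],
  [-1,-0.3,2,0,0,0,0],
])

```text
clock: 17.27
position: [561.4, 30.4, 44.8]
ee_rot: [0.753, -0.658, 0.001, 0.001]
contact_force: [4.0, -14.1, -2.1]
gripper_width: 0.2
```

>>> move_arm([
  [-1,-0.1,1,0,0,0,0],
  [-1,-0.3,2,0,0,0,0],
])

```text
clock: 17.43
position: [561.3, 30.6, 44.9]
ee_rot: [0.753, -0.658, 0.001, 0.002]
contact_force: [7.1, -22.0, -3.1]
gripper_width: 0.1
```

>>> move_arm([
  [-1,0.3,-2,0,0,0,0],
  [-1,0.6,-5,0,0,0,0],
  [-1,1.5,-12,5,0,0,0],
  [-1,3,-25,35,0,0,0],
  [-1,3,-45,75,0,0,0],
])

```text
clock: 17.85
position: [562.3, -8.9, 115.5]
ee_rot: [0.753, -0.658, -0.002, 0.003]
contact_force: [1.3, 0.0, -0.2]
gripper_width: 0.3
```

>>> move_arm([
  [-1,0,-80,40,0,0,0],
  [-1,0,-80,80,0,0,0],
  [-1,0,-150,80,0,0,0],
  [-1,0,-150,80,0,0,0],
  [-1,0,-150,80,0,0,0],
])

```text
clock: 18.27
position: [564.8, -163.2, 200.4]
ee_rot: [0.751, -0.66, 0.002, -0.001]
contact_force: [0.4, 0.1, 0.3]
gripper_width: 0.1
```

Run:
```python
from h import *
q=optics.get_image("scene"); cv2.imwrite("pics/s16.png",cv2.resize(q["frame"][145:265,240:380],None,fx=5,fy=5,interpolation=cv2.INTER_CUBIC))
q=optics.get_image("top"); cv2.imwrite("pics/t16.png",cv2.resize(q["frame"][150:255,195:315],None,fx=5,fy=5,interpolation=cv2.INTER_CUBIC))
s=readout.read_state();print(s["clock"],s["position"],s["contact_force"],s["gripper_width"])
```

```text
18.3667 [ 564.08686284 -160.80400987  198.16295511] [-0.66780774  1.01574543 -0.33950724] 0.02424352293825998
```

View pics/s16.png

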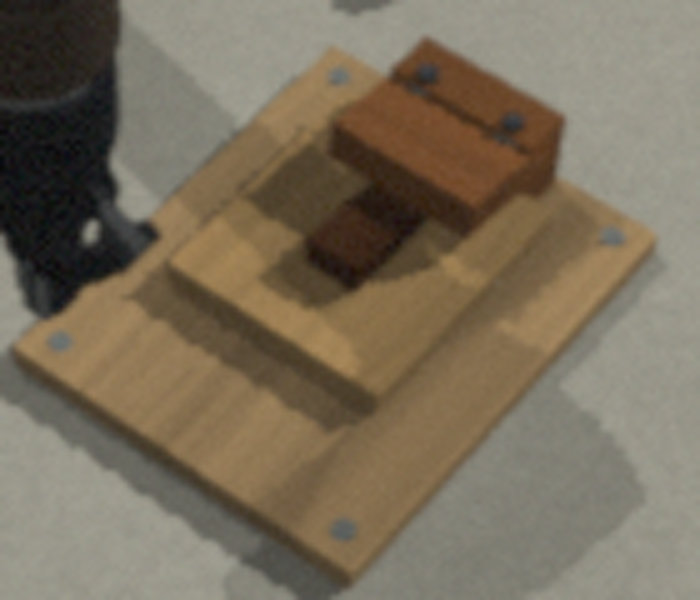

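View pics/t16.png

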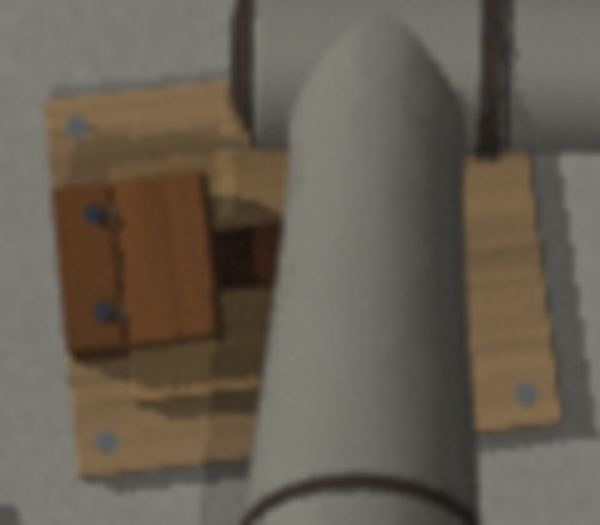

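```bash
cat > b.py <<'E'
from fit import *
S=lambda u,v:np.array([240+u/5,145+v/5])
j=[558.42,59.47,.1311]
c,s=np.cos(j[2]),np.sin(j[2])
def loc(uv,z):
    X=ray(d["scene"],uv,z)[:2]-j[:2]; return np.array([c*X[0]+s*X[1],-s*X[0]+c*X[1]]).round(1)
print("board corners",loc(S(377,395),38),loc(S(168,266),38))
print("bed corners check",loc(S(347,577),18),loc(S(15,347),18))
print("wedge thick top",loc(S(308,235),61),loc(S(350,265),61),"bottom",loc(S(350,288),38))
E
python3 b.py
python3 - <<'E'
from h import *
p=optics.get_image("wrist"); cv2.imwrite("pics/w16.png",p["frame"])
E
```

```text
board corners [ 69.7 -68.4] [-76.  -71.3]
bed corners check [ 120.6 -160.8] [-116.  -158.3]
wedge thick top [-17.6 -18.5] [ 13.7 -20.7] bottom [ 13.4 -18.7]
```

View pics/w16.png

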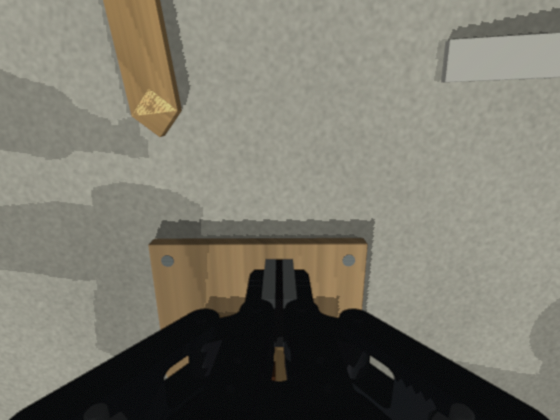

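```bash
python3 -c "
from bench import workorder; print(workorder.job_done())"
```

```text
the job is handed in; nothing more can be done
None
```

I pushed the board home with the open fingers until it met the fence at about 14–15 N. I then laid the dark wedge flat on the board and pushed it in from behind with the shut fingers. The job was handed in at about 18.4 s; no verdict was reported.

- **Board:** the last scene picture puts its front edge at jig y of about -68 to -71 mm (-70 is fully home). In that picture the edge looked about 0.02 rad askew, but that is within pixel error, since the bed's own edge also read 1 to 2 mm off. An earlier wrist picture, before the wedge went in, showed the board's front edge parallel to the bed's.
- **Wedge:** it lies straight, close to the jig's middle, with its thick end at about y = -19 mm. That puts its thin end roughly 50 mm past the mouth, and it had not moved after I withdrew.
- **Push force:** the last step took the push to about 23 N, a little over the 12 to 20 N you gave. The wedge moved less than 1 mm in that stage. The squeeze itself could not be measured, so I cannot confirm it stayed under 40 N or that it still presses with more than 4 N.
- **Everything else:** the robot was clear of the work at the end, and the other things on the bench were not touched.

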